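Seal the clamp-lid canister

ROBOT

A 6-joint arm with a two-finger parallel gripper is mounted at the origin on a cart in front of the work surface, level with it; the furniture and walls round the work are solid. World frame = base frame: x ahead of the robot, y to its left, z up, the work surface at z = 0. Lengths are in mm, angles in rad, forces in N, time in s.
With the tool pointing down it reaches from about 275 to 750 mm from the base axis. Payload 10.2 kg.
Tool frame: the origin (TCP) lies on the front face of the gripper's body, between the roots of the fingers; the fingertips stand 73 mm ahead of it and the grasp point (between the pads) lies 54 mm ahead of it; z points along the fingers, y is the line along which they close (so a half turn about z gives the same grasp; the last joint's range is limited). The gripper opens to 85 mm and grips with 20 to 120 N. Pads are 22 mm wide; open, the fingers measure 114 mm over their backs; the gripper's body (76 mm by 85 mm) begins 54 mm behind the grasp point. The pads swing forward as they close: fully open they stand 13 mm farther back than shut.
Start: joints at [-1.397, 0.313, 1.498, -0, 1.331, -0.223], TCP at [202.884, -484.221, 303.894] pointing down, gripper open.
Joint ranges: [-2.94, 2.94], [-0.97, 2.17], [0.19, 2.56], [-1.23, 4.37], [0.02, 3.11], [-2.88, 2.88]. Speed limits (rad/s): [2.39, 2.39, 3.01, 3.14, 3.14, 3.14].

INTERFACE

Orientations are given as a unit quaternion [w, x, y, z].
In Python, from rig import * gives the robot as it stands.
- The arm moves only by the tool step_arm, never from a script. Its argument "plan" is a list of rows, each an object with "offset": the shift along the tool's x, y, z in cm, a list of three; "rot": the turn, a rotation vector about the tool's x, y, z in degrees, a list of three; "gripper": the finger opening in cm, from 0 to 8.54. In form: [{"offset": [x, y, z], "rot": [wx, wy, wz], "gripper": gripper}, ...]. A call has 1 to 12 rows; each row is the pose to reach, as a shift and turn from the pose commanded when the call began, along the tool's axes at that moment; what a row does not reach only later rows make up. A row lasts 1/10 s, in which the tool goes at most 50 mm and 8.59 degrees, less where a joint would pass 70% of its speed; a pose out of reach is approached as far as the arm can. A call with a gripper value outside its range is refused whole. The fingers move at their own pace and stop on an object; "squeeze" is the grip in N (left out, the last holds). Time passes only in rows, so rows that repeat a pose let the fingers close. It gives the time, the measured TCP pose, the force, the opening and the grip force at its end, in the units of the state.
- sense(): the state, without advancing time (a new reading comes with each control period).
- capture(name): name is "side" or "top"; returns a dict with "color" (420x560x3 uint8, red, green, blue), "depth" (420x560 float32, mm along the optical axis (not along the pixel's ray), 0 where there is no reading), "vertical_fov" (degrees; the focal length in pixels is half the picture's height over the tangent of half this angle, whatever the lens; pixels are square), "cx", "cy" (the principal point, pixels), "k1" (the pictures are not rectified: a ray, as slopes to the right and down, at radius r is drawn at 1 + k1 r^2 times it, then the intrinsics apply), "rvec" (rotation vector, rad) and "tvec" (3), from world to camera coordinates, as OpenCV has them. Camera axes: x right, y down, z forward; pixel columns grow to the right and rows downward; lengths in mm; the calibration is good to about 2 mm. A picture is of the moment at which its call begins.
- finish_job(): hands the job in; it is judged then, once.
The state is a dict: "time_s": time; "joints": joint angles; "dq": joint speeds; "tau": joint torques, N m; "eef_pos": TCP position; "ee_rot": TCP orientation; "force": force on the tool from outside, world axes, zero at the start; "wrist_torque": the same for the moment, N m; "grip_width": opening from 0.0 (shut) to 1.0 (fully open); "grip_force": force on a finger pad.
Only numpy, scipy, OpenCV 4.12 (cv2) and the standard library are available. Lean on these libraries where they do the work, as an engineer would, in place of code of your own. Each camera call takes 0.05 s, during which the arm holds its last target. There are 200 camera calls.

TASK

One of the three storage canisters has been left unsealed: its lid stands proud and its steel clamp lever is upright. Press that lid fully home with your fingertips first, then push the upright lever over towards the bare side of the lid, past its centre, so that it snaps down flat and locks the lid. Pick nothing up, keep the canister upright and where it stands, and leave the other two canisters sealed and everything else undisturbed.

Things in the scene. Friction and masses are not known exactly. Their poses are not given: they have to be found in the camera images.
- canister: The unsealed one: grey-green glazed round storage canister with a pale wooden clamp lid, body 120 mm across, rim 66 mm above the worktop, about 0.95 kg with its lid, standing loose. Origin at the centre of its underside, z up; its lever folds over towards the body's own -x side. The lid slides straight down along the body's axis.
- canister_lid (a joint): how far the proud lid has been pressed down, in m: 0 stands 8 mm proud of the rim, 0.008 fully home (a stop). It starts at 0 to 0.003. Its rubber seal grips: it moves at about 4 N pressed down on it and stays where it is left.
- canister_lid_top (a point): centre of the flat top face of the unsealed canister's wooden lid (a disc 119 mm across, 12 mm thick); moves with the lid, 78 mm above the worktop when home. In the body's own frame the lever's pivot stands 20 mm from it to +x (steel base 32 mm in x by 46 mm in y round the pivot), so the lid's -x half is bare: a place to press lies 30 mm from the centre to -x.
- canister_lever (a joint): angle of the unsealed canister's clamp lever, in rad: 0 upright (released; it starts here), 1.45 folded down to the body's -x side, nearly flat on the lid (locked), both stops. A spring over centre pushes it back to upright below 0.73 and snaps it on to 1.45 above; it takes about 3 N at the tip (more nearer the pivot) to push over.
- canister_lever_tip (a point): middle of the outer edge of that lever: a steel plate 30 mm wide (along the body's y), 4 mm thick, with a rolled edge 36 mm long and 7 mm thick at its end. The tip lies 40.6 mm from the pivot; upright it stands 47.6 mm above the lid's top face and 20 mm to the body's +x of the lid's centre.
- canister_lever_pivot (a point): that lever's pivot, 7 mm above the lid's top face; the hinge runs along the body's y.
- sealed_a: A sealed one: grey-green glazed round storage canister with a pale wooden clamp lid, body 120 mm across, rim 66 mm above the worktop, about 0.95 kg with its lid, standing loose. Origin at the centre of its underside, z up; lid home, lever folded flat; highest point 98 mm above the worktop.
- sealed_b: The other sealed one: same as sealed_a.
- sealed_a_lever (a joint): angle by which sealed_a's lever has been opened: 0 locked flat on the lid, 1.45 upright.
- sealed_b_lever (a joint): angle by which sealed_b's lever has been opened: 0 locked flat on the lid, 1.45 upright.
- garlic: garlic bulb, loose; leave it alone. Origin at its underside.
- tomato: tomato, loose; leave it alone. Origin at its underside.
- salt_shaker: salt shaker, loose; leave it alone. Origin at its underside.
- pepper_mill: pepper mill, loose; leave it alone. Origin at its underside.
- egg_box: egg box, loose; leave it alone. Origin at its underside.
- mug: mug, loose; leave it alone. Origin at its underside.
- timer: kitchen timer, loose; leave it alone. Origin at its underside.
- teaspoon: teaspoon, loose; leave it alone. Origin at its underside.

How it is judged:
By the outcome, as a careful person would: the job done as asked, in the order asked, and still so for the second after the job is handed in, with the robot touching nothing.
It also fails if it takes over 32 s, if anything falls off the work surface, if the arm or the gripper's body presses on something with over 40 N, if the wrist force passes 120 N, or if a joint passes its speed limit or range.

## Working session

There is one attempt and no reset: what is moved stays moved. The work goes in short steps, Python scripts to look and compute and a tool call to move; the robot and the scene stay as the last step left them, time stands still between calls to the robot, and variables do not carry over. Pictures are saved under pics/ and viewed, at most 10 in all, crops included, and the job is handed in when it is done.

Besides the shell and the picture viewer there is one more tool, called after ">>>" by a JSON object that holds its "method" and its "body". step_arm: Moves the arm, as the interface text tells. Its arguments: {"type":"object","properties":{"plan":{"type":"array"},"squeeze":{"type":"number"}},"required":["plan"]}

```bash
mkdir -p pics
cat > h.py <<'E'
from rig import *
import numpy as np, cv2, pickle
def snap(n,tag):
    c=capture(n); cv2.imwrite(f'pics/{tag}.png',c['color'][:,:,::-1]); pickle.dump(c,open(f'{tag}.pkl','wb')); return c
def cloud(c):
    H,W=c['depth'].shape; f=H/2/np.tan(np.radians(c['vertical_fov'])/2)
    K=np.array([[f,0,c['cx']],[0,f,c['cy']],[0,0,1.]])
    u,v=np.meshgrid(np.arange(W,dtype=float),np.arange(H,dtype=float))
    p=cv2.undistortPoints(np.stack([u,v],-1).reshape(-1,1,2),K,np.array([c['k1'],0,0,0,0.])).reshape(H,W,2)
    d=c['depth'][...,None].astype(float); P=np.concatenate([p*d,d],-1)
    R=cv2.Rodrigues(np.array(c['rvec'],float))[0]
    return (P-np.array(c['tvec'],float).reshape(3))@R
E
python3 - <<'E'
from h import *
for n in('top','side'): c=snap(n,n+'0'); print(c['k1'],c['vertical_fov'],c['tvec'])
s=sense(); print(s['time_s'],s['eef_pos'],s['ee_rot'],s['grip_width'])
E
```

```text
-0.015996330157174728 49.71446910097147 [-234.84448706  444.1243426  1560.92734558]
0.036260825687041365 54.0226175555143 [-512.56219793  191.64635908 1258.53557946]
0.1 [ 202.86188708 -484.08312221  303.39725047] [-5.57982201e-04  9.80387068e-01  1.97080908e-01  3.29662209e-05] 0.9984749215520828
```

View pics/top0.png

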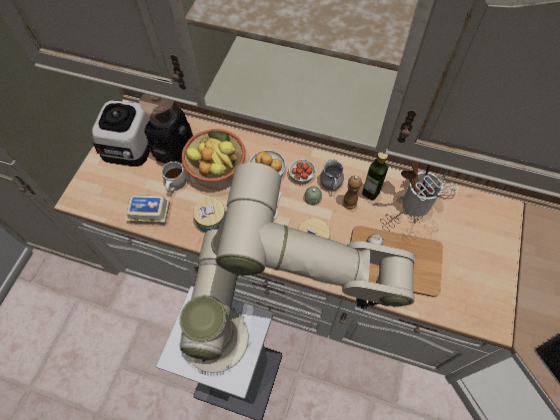

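View pics/side0.png

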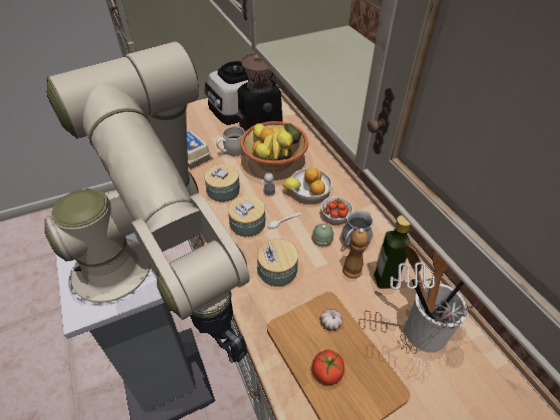

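The side view shows three canisters at about (222,181), (247,215) and (278,260). The last has an upright lever; in the top view it is partly hidden by the arm at (315,232).

Run:
```python
from h import *
c=pickle.load(open('side0.pkl','rb')); P=cloud(c)
im=c['color'][225:295,235:325,::-1]; cv2.imwrite('pics/z1.png',cv2.resize(im,None,fx=8,fy=8,interpolation=cv2.INTER_CUBIC))
for (u,v) in [(222,181),(247,215),(278,260),(285,265),(270,250),(330,300)]: print(u,v,P[v,u].round())
m=np.zeros(P.shape[:2],bool); m[225:295,235:325]=1
q=P[m]; col=c['color'][m].astype(int)
for n,lo,hi in [('lidtop',74,95),('lev',98,150)]:
    s=q[(q[:,2]>lo)&(q[:,2]<hi)&(q[:,0]>250)]; print(n,len(s),np.median(s,0).round(1),s.min(0).round(),s.max(0).round())
s=q[(q[:,2]>72)&(q[:,2]<92)&(q[:,0]>250)]
s2=s.astype(np.float32); (cc,r)=cv2.minEnclosingCircle(s2[:,:2]); print(cc,r,np.percentile(s[:,2],[5,25,50,75,95]))
l=q[(q[:,2]>98)&(q[:,2]<150)]; print(l.round().tolist()[:60])
for y in range(225,295,3): print(y,' '.join('%4d'%P[y,x,2] for x in range(250,306,3)))
```

```text
222 181 [413. 153.  77.]
247 215 [433. -30.  76.]
278 260 [ 447. -238.   84.]
285 265 [ 458. -260.   81.]
270 250 [ 430. -219.  118.]
330 300 [ 543. -380.   17.]
lidtop 1022 [ 453.7 -225.4   81.8] [ 394. -276.   74.] [ 510. -157.   94.]
lev 58 [ 430.5 -217.2  114.9] [ 422. -231.   98.] [ 438. -199.  133.]Traceback (most recent call last):
  File "<stdin>", line 10, in <module>
cv2.error: OpenCV(4.12.0) /io/opencv/modules/imgproc/src/shapedescr.cpp:201: error: (-215:Assertion failed) count >= 0 && (depth == CV_32F || depth == CV_32S) in function 'minEnclosingCircle'
```

View pics/z1.png

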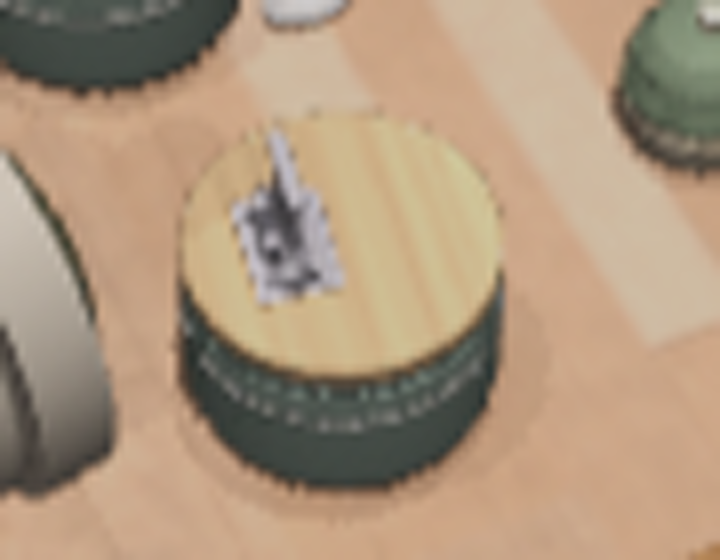

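The crop shows the lid with its steel base left of centre, about (288,245) of the crop. The lever is upright and seen nearly edge-on, and the bare side lies to the right, which is world +x.

Run:
```python
from h import *
c=pickle.load(open('side0.pkl','rb')); P=cloud(c)
m=np.zeros(P.shape[:2],np.uint8); m[232:295,250:303]=1
hsv=cv2.cvtColor(c['color'],cv2.COLOR_RGB2HSV)
wood=(m>0)&(hsv[...,1]>60)&(hsv[...,2]>120)&(P[...,2]>70)&(P[...,2]<95)
q=P[wood]; z=np.median(q[:,2]); q=q[abs(q[:,2]-z)<5]
cc,r=cv2.minEnclosingCircle(np.ascontiguousarray(q[:,:2],np.float32)); print('lid z',z,len(q),cc,r)
A=cv2.convexHull(np.ascontiguousarray(q[:,:2],np.float32))[:,0]; 
sol=np.linalg.lstsq(np.c_[2*A,np.ones(len(A))],(A**2).sum(1),rcond=None)[0]; print('fit',sol[:2],np.sqrt(sol[2]+sol[0]**2+sol[1]**2))
st=(m>0)&(hsv[...,1]<50)&(P[...,2]>z-2)
b=P[st&(P[...,2]<z+18)]; 
R=cv2.minAreaRect(np.ascontiguousarray(b[:,:2],np.float32)); print('base',len(b),R,b.mean(0))
l=P[(m>0)&(P[...,2]>z+20)&(P[...,2]<z+60)]; l=l[np.argsort(l[:,2])]
print('lever',len(l),cv2.minAreaRect(np.ascontiguousarray(l[:,:2],np.float32)),l.mean(0)); print(l.round().tolist()[::3])
```

```text
lid z 81.70355639237278 868 (451.7664489746094, -216.12908935546875) 60.69732666015625
fit [ 453.07140278 -217.24337325] 58.652376505232326
base 119 ((434.8197937011719, -206.5360870361328), (66.95849609375, 32.503822326660156), 80.92871856689453) [ 432.06829768 -216.59005022   87.30441564]
lever 40 ((433.0612487792969, -215.9239501953125), (31.061386108398438, 7.513822078704834), 79.19027709960938) [ 432.14374576 -217.8560283   121.82342415]
[[429.0, -229.0, 102.0], [430.0, -220.0, 105.0], [432.0, -228.0, 108.0], [430.0, -220.0, 114.0], [432.0, -207.0, 116.0], [436.0, -220.0, 125.0], [431.0, -231.0, 127.0], [434.0, -218.0, 127.0], [435.0, -203.0, 128.0], [437.0, -212.0, 129.0], [438.0, -201.0, 129.0], [432.0, -215.0, 130.0], [435.0, -209.0, 130.0], [427.0, -227.0, 133.0]]
```

```bash
cat >> h.py <<'E'
from scipy.spatial.transform import Rotation as Ro
def go(p,yaw):
    s=sense(); w,x,y,z=s['ee_rot']; R=Ro.from_quat([x,y,z,w]); T=Ro.from_euler('z',yaw,degrees=True)*Ro.from_euler('x',180,degrees=True)
    print('offset cm',(R.inv().apply(np.array(p)-s['eef_pos'])/10).round(2),'rot',(R.inv()*T).as_rotvec(degrees=True).round(1),'pos',s['eef_pos'].round(1),'F',s['force'].round(1),'t',s['time_s'])
def ray(c,uv,z):
    H=c['depth'].shape[0]; f=H/2/np.tan(np.radians(c['vertical_fov'])/2); K=np.array([[f,0,c['cx']],[0,f,c['cy']],[0,0,1.]])
    p=cv2.undistortPoints(np.array(uv,float).reshape(-1,1,2),K,np.array([c['k1'],0,0,0,0.])).reshape(-1,2)
    R=cv2.Rodrigues(np.array(c['rvec'],float))[0]; C=-R.T@np.array(c['tvec'],float).reshape(3)
    d=np.c_[p,np.ones(len(p))]@R; return C+d*((z-C[2])/d[:,2])[:,None]
E
python3 - <<'E'
from h import *
c=pickle.load(open('side0.pkl','rb'))
e=[(234,205),(262,305),(312,190),(345,280)]
q=ray(c,[(235+a/8-.44,225+b/8-.44) for a,b in e],85); print(q.round(1))
for i in(0,2): d=q[i]-q[i+1]; print(np.degrees(np.arctan2(d[1],d[0]))-90)
go([480,-221,190],-8)
E
```

```text
[[ 423.3 -188.8   85. ]
 [ 414.7 -234.1   85. ]
 [ 451.9 -194.4   85. ]
 [ 446.  -236.4   85. ]]
-10.663265933834097
-7.9416451845170855
offset cm [ 35.72 -13.54  11.36] rot [-0.1  0.  30.7] pos [ 202.9 -484.1  303.4] F [ 0.6 -0.7 -0.3] t 0.1
```

>>> {"method": "step_arm", "body": {"plan": [{"offset": [35.9, -13.6, 5], "rot": [0, 0, 32], "gripper": 0}, {"offset": [35.9, -13.6, 5], "rot": [0, 0, 32], "gripper": 0}, {"offset": [35.9, -13.6, 5], "rot": [0, 0, 32], "gripper": 0}, {"offset": [35.9, -13.6, 5], "rot": [0, 0, 32], "gripper": 0}, {"offset": [35.9, -13.6, 5], "rot": [0, 0, 32], "gripper": 0}, {"offset": [35.9, -13.6, 5], "rot": [0, 0, 32], "gripper": 0}, {"offset": [35.9, -13.6, 5], "rot": [0, 0, 32], "gripper": 0}, {"offset": [35.9, -13.6, 5], "rot": [0, 0, 32], "gripper": 0}, {"offset": [35.9, -13.6, 5], "rot": [0, 0, 32], "gripper": 0}, {"offset": [35.9, -13.6, 11.4], "rot": [0, 0, 32], "gripper": 0}, {"offset": [35.9, -13.6, 11.4], "rot": [0, 0, 32], "gripper": 0}, {"offset": [35.9, -13.6, 11.4], "rot": [0, 0, 32], "gripper": 0}]}}

```text
time_s: 1.3
eef_pos: [480.5, -219.8, 187.7]
ee_rot: [-0.001, 0.997, -0.081, -0.002]
force: [-0.5, -0.1, 0.5]
grip_width: 0.0
grip_force: 0.0
```

Run:
```python
from h import *
go([482,-222,165],-9.5); print(sense()['grip_width'])
c=snap('side','side1'); cv2.imwrite('pics/z2.png',cv2.resize(c['color'][190:300,200:340,::-1],None,fx=5,fy=5,interpolation=cv2.INTER_CUBIC))
```

```text
offset cm [0.2  0.2  2.27] rot [-0.1  0.3  0.2] pos [ 480.5 -219.8  187.7] F [-0.5 -0.1  0.5] t 1.3
0.00036795104320224445
```

View pics/z2.png

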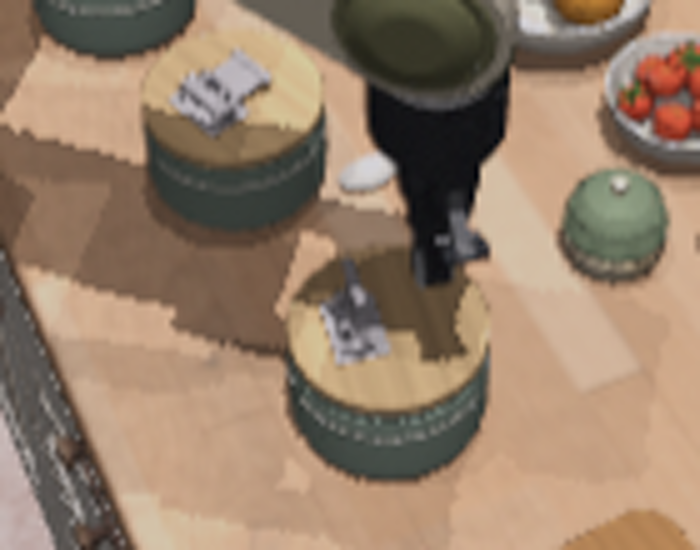

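The closed fingertips at crop (440,270) hang over the bare half of the lid, clear of the lever. Next I press.

>>> {"method": "step_arm", "body": {"plan": [{"offset": [0.2, 0.2, 1.5], "rot": [0, 0, 0], "gripper": 0}, {"offset": [0.2, 0.2, 2.5], "rot": [0, 0, 0], "gripper": 0}, {"offset": [0.2, 0.2, 2.8], "rot": [0, 0, 0], "gripper": 0}, {"offset": [0.2, 0.2, 3.0], "rot": [0, 0, 0], "gripper": 0}, {"offset": [0.2, 0.2, 3.2], "rot": [0, 0, 0], "gripper": 0}, {"offset": [0.2, 0.2, 3.4], "rot": [0, 0, 0], "gripper": 0}, {"offset": [0.2, 0.2, 3.5], "rot": [0, 0, 0], "gripper": 0}, {"offset": [0.2, 0.2, 3.5], "rot": [0, 0, 0], "gripper": 0}]}}

```text
time_s: 2.15
eef_pos: [483.2, -222.4, 155.2]
ee_rot: [0.0, 0.997, -0.081, 0.0]
force: [-0.2, 0.5, 1.9]
grip_width: -0.001
grip_force: 1.0
```

>>> {"method": "step_arm", "body": {"plan": [{"offset": [0, 0, 0.1], "rot": [0, 0, 0], "gripper": 0}, {"offset": [0, 0, 0.2], "rot": [0, 0, 0], "gripper": 0}, {"offset": [0, 0, 0.3], "rot": [0, 0, 0], "gripper": 0}, {"offset": [0, 0, 0.4], "rot": [0, 0, 0], "gripper": 0}, {"offset": [0, 0, 0.4], "rot": [0, 0, 0], "gripper": 0}]}}

```text
time_s: 2.65
eef_pos: [483.2, -222.4, 150.8]
ee_rot: [0.0, 0.997, -0.081, 0.0]
force: [1.0, 0.2, 1.9]
grip_width: -0.002
grip_force: 1.0
```

>>> {"method": "step_arm", "body": {"plan": [{"offset": [0, 0, 0.1], "rot": [0, 0, 0], "gripper": 0}, {"offset": [0, 0, 0.2], "rot": [0, 0, 0], "gripper": 0}, {"offset": [0, 0, 0.2], "rot": [0, 0, 0], "gripper": 0}]}}

```text
time_s: 2.95
eef_pos: [483.3, -222.5, 150.4]
ee_rot: [0.0, 0.997, -0.081, 0.0]
force: [-5.0, 2.5, 18.9]
grip_width: -0.0
grip_force: 9.2
```

The stop was reached: 19 N at TCP z 150.4. Now I lift and go round behind the lever.

Run:
```python
from h import *
go([483,-222,225],-9.5); go([407,-209.5,225],-9.5)
```

```text
offset cm [-0.03 -0.04 -7.46] rot [ 0.  -0.1  0.2] pos [ 483.3 -222.5  150.4] F [-5.   2.5 18.9] t 2.95
offset cm [-7.73 -0.05 -7.46] rot [ 0.  -0.1  0.2] pos [ 483.3 -222.5  150.4] F [-5.   2.5 18.9] t 2.95
```

>>> {"method": "step_arm", "body": {"plan": [{"offset": [0, 0, -4], "rot": [0, 0, 0], "gripper": 0}, {"offset": [0, 0, -7.6], "rot": [0, 0, 0], "gripper": 0}, {"offset": [0, 0, -7.6], "rot": [0, 0, 0], "gripper": 0}, {"offset": [-4, 0, -7.6], "rot": [0, 0, 0], "gripper": 0}, {"offset": [-7.8, 0, -7.6], "rot": [0, 0, 0], "gripper": 0}, {"offset": [-7.8, 0, -7.6], "rot": [0, 0, 0], "gripper": 0}, {"offset": [-7.8, 0, -5.5], "rot": [0, 0, 0], "gripper": 0}, {"offset": [-7.8, 0, -4.1], "rot": [0, 0, 0], "gripper": 0}, {"offset": [-7.8, 0, -4.1], "rot": [0, 0, 0], "gripper": 0}]}}

```text
time_s: 3.85
eef_pos: [405.6, -209.3, 187.9]
ee_rot: [-0.001, 0.997, -0.081, -0.002]
force: [0.5, 0.5, 0.7]
grip_width: 0.001
grip_force: 0.0
```

Run:
```python
from h import *
go([415,-211,190],-9.5)
c=snap('side','side2'); cv2.imwrite('pics/z3.png',cv2.resize(c['color'][190:300,200:340,::-1],None,fx=5,fy=5,interpolation=cv2.INTER_CUBIC))
P=cloud(c); q=P[240:290,265:310]; h=cv2.cvtColor(c['color'],cv2.COLOR_RGB2HSV)[240:290,265:310]
s=q[(h[...,1]>60)&(q[...,2]>70)&(q[...,2]<92)]; print('lid z',np.median(s[:,2]))
```

```text
offset cm [ 0.95  0.02 -0.21] rot [-0.1  0.2  0.2] pos [ 405.6 -209.3  187.9] F [0.5 0.5 0.7] t 3.85
lid z 76.49303656712141
```

View pics/z3.png

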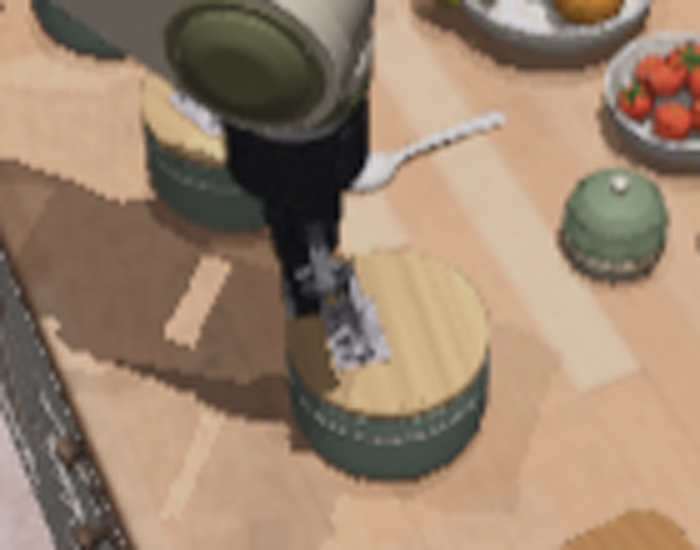

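The fingers stand behind the lever at crop (310,290), with the lever tip at (320,250), and the lid now sits down. Now I push along the arc.

>>> {"method": "step_arm", "body": {"plan": [{"offset": [0.6, 0, -0.2], "rot": [0, 0, 0], "gripper": 0}, {"offset": [1.1, 0, -0.2], "rot": [0, 0, 0], "gripper": 0}, {"offset": [1.5, 0, -0.2], "rot": [0, 0, 0], "gripper": 0}, {"offset": [1.8, 0, -0.2], "rot": [0, 0, 0], "gripper": 0}, {"offset": [2.1, 0, -0.2], "rot": [0, 0, 0], "gripper": 0}, {"offset": [2.3, 0, -0.2], "rot": [0, 0, 0], "gripper": 0}]}}

```text
time_s: 4.5
eef_pos: [429.0, -213.6, 191.9]
ee_rot: [0.0, 0.997, -0.081, -0.0]
force: [-2.1, -1.2, 2.5]
grip_width: 0.004
grip_force: 1.3
```

>>> {"method": "step_arm", "body": {"plan": [{"offset": [0.3, 0, 0.15], "rot": [0, 0, 0], "gripper": 0}, {"offset": [0.6, 0, 0.3], "rot": [0, 0, 0], "gripper": 0}, {"offset": [0.9, 0, 0.5], "rot": [0, 0, 0], "gripper": 0}, {"offset": [1.2, 0, 0.7], "rot": [0, 0, 0], "gripper": 0}, {"offset": [1.5, 0, 0.95], "rot": [0, 0, 0], "gripper": 0}, {"offset": [1.7, 0, 1.2], "rot": [0, 0, 0], "gripper": 0}, {"offset": [1.9, 0, 1.4], "rot": [0, 0, 0], "gripper": 0}, {"offset": [2.1, 0, 1.6], "rot": [0, 0, 0], "gripper": 0}, {"offset": [2.1, 0, 1.6], "rot": [0, 0, 0], "gripper": 0}]}}

```text
time_s: 5.4
eef_pos: [449.7, -216.9, 175.6]
ee_rot: [-0.0, 0.997, -0.081, -0.0]
force: [-0.2, 0.3, 0.2]
grip_width: 0.001
grip_force: 0.0
```

Zero force means the lever has either snapped over or slipped. I retreat straight up, then back, and look.

>>> {"method": "step_arm", "body": {"plan": [{"offset": [0, 0, -4], "rot": [0, 0, 0], "gripper": 0}, {"offset": [0, 0, -8], "rot": [0, 0, 0], "gripper": 0}, {"offset": [0, 0, -12], "rot": [0, 0, 0], "gripper": 0}, {"offset": [-4, 0, -14], "rot": [0, 0, 0], "gripper": 0}, {"offset": [-8, 0, -14], "rot": [0, 0, 0], "gripper": 0}, {"offset": [-8, 0, -14], "rot": [0, 0, 0], "gripper": 0}, {"offset": [-8, 0, -14], "rot": [0, 0, 0], "gripper": 0}]}}

```text
time_s: 6.1
eef_pos: [370.4, -204.1, 316.4]
ee_rot: [0.0, 0.997, -0.081, 0.001]
force: [-0.1, -0.4, -0.9]
grip_width: 0.004
grip_force: 0.0
```

Run:
```python
from h import *
c=snap('side','side3'); cv2.imwrite('pics/z4.png',cv2.resize(c['color'][150:300,190:350,::-1],None,fx=4,fy=4,interpolation=cv2.INTER_CUBIC))
P=cloud(c); m=np.zeros(P.shape[:2],bool); m[232:295,250:303]=1
hsv=cv2.cvtColor(c['color'],cv2.COLOR_RGB2HSV)
q=P[m&(hsv[...,1]>60)&(hsv[...,2]>120)&(P[...,2]>68)&(P[...,2]<95)]
print(np.median(q[:,2]),cv2.minEnclosingCircle(np.ascontiguousarray(q[:,:2],np.float32)))
s=P[m&(hsv[...,1]<50)&(P[...,2]>74)]; print('steel zmax',s[:,2].max(),np.percentile(s[:,2],90)); print(sense()['eef_pos'],sense()['time_s'])
```

```text
76.5003016084543 ((454.3288879394531, -216.920654296875), 60.45960235595703)
steel zmax 1039.121361134271 92.76415132030871
[ 370.93719779 -204.21916543  316.12730463] 6.15
```

View pics/z4.png

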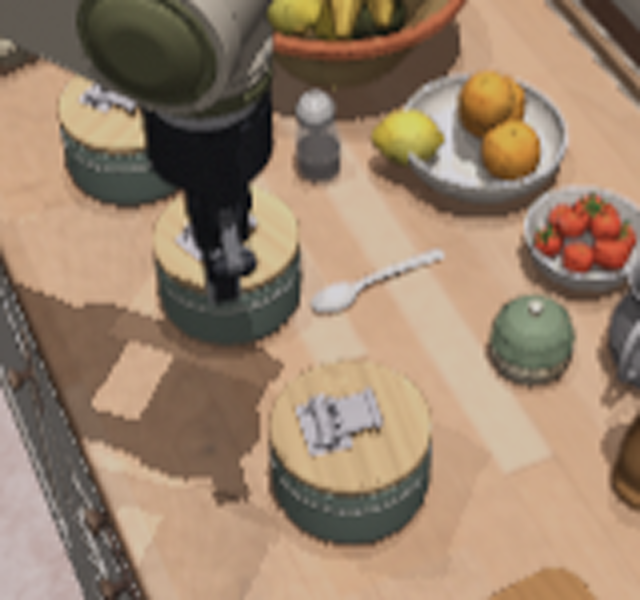

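The lever lies flat over the bare side at crop (355,408), and the lid is home at the same height as the sealed ones. The canister has not moved.

```bash
python3 -c "
from rig import *
print(finish_job())"
```

```text
the job is handed in; nothing more can be done
None
```

The unsealed canister's lid is pressed fully home and its lever has snapped down flat towards the bare side. The canister stayed within about 3 mm of its measured spot, nothing else was touched, and the job was handed in at about 6 s.

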